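Free a seized heater sleeve and shut the cover

TASK

The orange-tabbed sleeve is seized by baked-on scale in the well of the sloped block heater: work it loose by twisting it back and forth while pulling moderately along its own axis, for a straight tug would lift the heating block off its clips, and the block must stay seated. Stand the freed sleeve upright in the steel tray beside the two clean green-tabbed ones and let go of it. Then slide the blue cover fully shut over the empty well, leaving the other things on the bench where they stand.

Things in the scene. Friction and masses are not known exactly. Their poses are not given: they have to be found in the camera images.
- sleeve_mid (a point): centre (half-way up) of the seized sleeve, 81 mm long, about 90 g: aluminium stem 18 mm across and 36 mm long with a flat foot, a flange 40 mm across and 5 mm thick, then an orange tab. Along its z from here: foot at -40.5, flange top at +0.5, tab top at +40.5 mm. z runs out through the tab; at the start its axes are those of well.
- sleeve_tab (a point): point in the seized sleeve's orange plastic tab, 28.5 mm beyond sleeve_mid along z, same axes. The tab is 30 mm along x, 14 mm along y and 40 mm high (this point is 28 mm above the flange, 12 mm below its top): grip its two broad faces, across y. At the foot two ears, 6 mm wide and 4 mm high, stick out to 15 mm from the axis along +x and -x.
- well_floor (a point): bottom of the well, on its axis; axes as well. Scale baked on the bore catches the sleeve's two ears at three heights, after about 2, 12 and 22 mm of travel. At each it comes free only when turned 0.33 rad or more from straight to one side, the next time to the other side; side stops allow about 0.5 rad. Clear of the scale at 29 mm.
- well (a point): mouth of the well (35 mm wide, 36 mm deep), on its axis in the plane of the heater's sloping deck. z = outward normal of the deck, 28 degrees from vertical, leaning to the heater's front; x = up the slope; y = along the heater's width. The seated sleeve's flange lies on the deck.
- heater: the white block heater, fixed: 280 mm wide (y), 200 mm deep (x), 55 mm high in front (-x), 161 mm at the back; origin under its centre on the bench. Two rails 14 mm high run along y on the deck, inner edges 38 mm up and down the slope from the well, from 48 mm on its -y side to 157 mm on its +y side.
- block (a joint): lift of the aluminium heating block (60 x 60 mm, around the well) off its seat along the deck's normal, m. 0 = seated. Springy clips hold it down: it starts to lift at about 20 N of pull and is 4 mm up at about 25 N; it sinks back when let go.
- cover (a joint): position of the blue sliding cover, m: 0 = fully shut over the well (at its end stop), grows as it slides open along the well's +y; starts about 0.09 to 0.10 open. Moves against about 2.5 N of friction and stays where left. It cannot pass while the sleeve sticks out.
- cover_knob (a point): centre of the black knob on the blue cover: a bar 30 mm along the well's x, 14 mm along the well's y, standing 36 mm high on the cover; this point is 36 mm above the deck, 22 mm above the cover's top, 14 mm below the knob's top. Axes as well. Cover: 74 mm (x) by 70 mm (y).
- tray: shallow steel tray, fixed, 150 mm (its x) by 220 mm (its y), rim 18 mm high, walls and floor 4 mm thick; origin under its centre on the bench. Two clean sleeves stand in its +y half, 80 mm from the centre; the -y half is free.
- spare_a_mid (a point): a clean sleeve, the same shape with a green tab, standing in the tray; its centre, half-way up. To be left alone.
- spare_b_mid (a point): the other clean sleeve with a green tab, standing in the tray; its centre, half-way up. To be left alone.
- reagent: amber reagent bottle, 60 mm across, 130 mm high, loose on the bench; origin at the centre of its underside. To be left alone.
- buffer: white jar with a red cap, 56 mm across, 110 mm high, loose on the bench; origin at the centre of its underside. To be left alone.
- beaker: clear glass cup, 70 mm across, 90 mm high, loose on the bench; origin at the centre of its underside. To be left alone.
- tipbox: blue and grey pipette-tip box, 80 x 120 x 70 mm high, loose on the bench; origin at the centre of its underside. To be left alone.
- timer: small white timer, 60 x 60 x 22 mm, loose on the bench; origin at the centre of its underside. To be left alone.
Not all that is in view belongs to the job. Leave any purple look-alike of the part that bears sleeve_mid alone.

How it is judged (in metres and radians):
On the way, in this order (a step that is already met when the one before it is completed fails the run):
1. the seized sleeve is right out of its well (z of sleeve_mid in the frame of well above 0.042 m), for 0.05 s.
2. the sleeve stands upright in the tray, let go (x of sleeve_mid in the frame of tray between -0.058 and 0.058 m and y of sleeve_mid in the frame of tray between -0.095 and 0.095 m and z of sleeve_mid in the frame of tray between 0.04 and 0.049 m and angle between sleeve_mid's own z axis and vertical below 0.1 rad and contact force between the fingers and sleeve below 0.1 N), for 0.3 s.
3. the cover is shut (value of joint cover below 0.004 m), for 0.1 s.
At the end, for the whole second after the job is handed in: The sleeve stands in the tray on its foot, within 0.1 rad of vertical, its axis 13 mm clear of the walls, released and at rest; the cover is within 4 mm of shut; the block is within 2 mm of its seat; clean sleeves and loose bystanders are within 30 mm of where they began (x of sleeve_mid in the frame of tray between -0.058 and 0.058 m and y of sleeve_mid in the frame of tray between -0.095 and 0.095 m and z of sleeve_mid in the frame of tray between 0.04 and 0.049 m and angle between sleeve_mid's own z axis and vertical below 0.1 rad and linear speed of sleeve below 0.02 m/s and value of joint cover below 0.004 m and value of joint block below 0.002 m and distance of each of spare_a_mid, spare_b_mid, reagent, buffer, beaker, tipbox, timer from where it was at the start of the episode below 0.03 m); the robot touches nothing.
It fails at once if the heating block is pulled 4 mm or more off its seat (value of joint block above 0.004 m).
It fails at once if a clean sleeve or another loose thing on the bench is moved by more than 30 mm (distance of any of spare_a_mid, spare_b_mid, reagent, buffer, beaker, tipbox, timer from where it was at the start of the episode above 0.03 m).
It also fails if it takes over 58 s, if anything falls off the work surface, if the arm or the gripper's body presses on something with over 40 N, if the wrist force passes 120 N, or if a joint passes its speed limit or range.

ROBOT

A 6-joint arm with a two-finger parallel gripper is mounted at the origin on the work surface. World frame = base frame: x ahead of the robot, y to its left, z up, the work surface at z = 0. Lengths are in m, angles in degrees, forces in N, time in s.
With the tool pointing down it reaches from about 0.3 to 0.75 m from the base axis. Payload 8.5 kg.
Tool frame: the origin (TCP) lies between the finger pads; the fingertips stand 8 mm ahead of it and the grasp point (between the pads) lies 11 mm behind it; y points along the fingers, z is the direction in which the jaws open and shut, and the axes are right-handed (so a half turn about y gives the same grasp; the last joint's range is limited). The gripper opens to 85 mm and grips with 20 to 120 N. Pads are 22 mm wide; open, the fingers measure 114 mm over their backs; the gripper's body (76 mm by 85 mm) begins 54 mm behind the grasp point. The pads swing forward as they close: fully open they stand 13 mm farther back than shut.
Start: joints at [61.805, 21.807, 74.336, -0, 83.858, -12.336], TCP at [0.15, 0.529, 0.239] pointing down, gripper open.
Joint ranges: [-178.18, 178.18], [-50.72, 133.34], [12.68, 142.11], [-81.47, 261.47], [9.98, 163.14], [-165.26, 165.26]. Speed limits (degrees/s): [136.94, 136.94, 180, 180, 180, 180].

INTERFACE

Orientations are given as a 3x3 rotation matrix whose columns are the frame's x, y, z axes.
In Python, from rig import env, get_image gives the robot as it stands.
- The arm moves only by the tool move_arm, never from a script. Its argument "targets" is one flat list of numbers, 6 for each row, row after row: the shift along the tool's x, y, z in mm, then the turn, a rotation vector about the tool's x, y, z in rad. A call has exactly 5 rows; each row shifts and turns the commanded pose from where the row before left it, along the tool's axes as they then stand; what a row does not reach is not made up. A row lasts 1/8 s, in which the tool goes at most 62.5 mm and 10.7 degrees, less where a joint would pass 70% of its speed; a pose out of reach is approached as far as the arm can. A call is refused whole if a number of a shift passes 62.5 or a number of a turn 0.188, either way. A call with a gripper value outside its range is refused whole. "hand" is the opening, from -1 (shut) to 1 (fully open), so that 0 is half open, set as the call begins (left out, the last holds). The fingers move at their own pace and stop on an object; "squeeze" is the grip in N (left out, the last holds). Time passes only in rows, so rows that do not move let the fingers close, or fill a call up. It gives the time, the measured TCP pose, the force and the opening at its end, in the units of the state.
- env.observe(): the state, without advancing time (a new reading comes with each control period).
- get_image(name): name is "scene" or "top" or "wrist"; returns a dict with "pixels" (384x512x3 uint8, red, green, blue), "z_map" (384x512 float32, m along the optical axis (not along the pixel's ray), 0 where there is no reading), "intrinsics" (3x3 intrinsics, pixels), "R" (3x3) and "t" (3): a world point X has camera coordinates R X + t; the wrist camera has in their place "mount" (4x4, takes a point from camera to tool coordinates, whose origin is the TCP and whose axes are the tool frame's). Camera axes: x right, y down, z forward; pixel columns grow to the right and rows downward; lengths in m; the calibration is good to about 2 mm. A picture is of the moment at which its call begins: read the wrist's pose just before it.
- env.close_job(): hands the job in, once; it reports no verdict.
The state is a dict: "time_s": time; "q": joint angles; "qvel": joint speeds; "joint_efforts": joint torques, N m; "position": TCP position; "tool_rot": TCP orientation; "ft_force": force on the tool from outside, world axes, zero at the start; "wrist_torque": the same for the moment, N m; "grip_width": finger opening in m.
Only numpy, scipy, OpenCV 4.12 (cv2) and the standard library are available. Lean on these libraries where they do the work, as an engineer would, in place of code of your own. Each camera call takes 0.05 s, during which the arm holds its last target.

## Working session

There is one attempt and no reset: what is moved stays moved. The work goes in short steps, Python scripts to look and compute and a tool call to move; the robot and the scene stay as the last step left them, time stands still between calls to the robot, and variables do not carry over. Pictures are saved under pics/ and viewed, and the job is handed in when it is done.

Besides the shell and the picture viewer there is one more tool, called after "Call:" as name(argument=value, ...), one argument or row to a line, values as JSON. move_arm: Moves the arm, as the interface text tells. Its arguments: {"type":"object","properties":{"targets":{"type":"array"},"hand":{"type":"number"},"squeeze":{"type":"number"}},"required":["targets"]}

```bash
ls; mkdir -p pics; python3 - <<'E'
from rig import env, get_image
import cv2, numpy as np
print(env.observe())
for n in ["scene","top","wrist"]:
    d=get_image(n); np.savez(f"pics/{n}0.npz",**d)
    cv2.imwrite(f"pics/{n}0.png",d["pixels"][:,:,::-1])
    print(n,d["intrinsics"].tolist(),{k:np.round(d[k],4).tolist() for k in d if k in("R","t","mount")})
E
```

```text
pics
{'time_s': 0.0, 'q': array([ 6.18043151e+01,  2.18407712e+01,  7.43871241e+01,  4.12000949e-04,
        8.38573205e+01, -1.23365701e+01]), 'qvel': array([ 0.00839406,  0.08179613, -0.03451366, -0.0098705 , -0.01843459,
       -0.02434761]), 'joint_efforts': array([ 1.62660632e-03, -4.48466957e+01, -2.31283540e+01, -9.08480024e-05,
        4.78230664e-03, -2.76858259e-05]), 'position': array([0.15016581, 0.52879795, 0.23869987]), 'tool_rot': array([[ 9.61936230e-01, -7.09024970e-04,  2.73273098e-01],
       [-2.73273825e-01, -1.30743346e-03,  9.61935397e-01],
       [-3.24749824e-04, -9.99998894e-01, -1.45142558e-03]]), 'ft_force': array([-0.05547455, -0.52196475, -0.01985927]), 'wrist_torque': array([ 0.02990424,  0.0005828 , -0.01162146]), 'grip_width': 0.08548302896691598}
scene [[382.8996517331376, 0.0, 254.84734981978616], [0.0, 382.8996517331376, 188.81152651880902], [0.0, 0.0, 1.0]] {'R': [[0.317, 0.9483, -0.0158], [0.4997, -0.1811, -0.847], [-0.8061, 0.2606, -0.5313]], 't': [-0.1682, -0.1655, 1.6486]}
top [[417.909888031355, 0.0, 259.7290428908205], [0.0, 417.909888031355, 190.5967033909916], [0.0, 0.0, 1.0]] {'R': [[-0.0241, -0.9994, -0.0257], [-0.9854, 0.0281, -0.1678], [0.1684, 0.0213, -0.9855]], 't': [0.0305, 0.5593, 1.3575]}
wrist [[323.0790002504886, 0.0, 256.3642493259098], [0.0, 323.0790002504886, 188.81545144338355], [0.0, 0.0, 1.0]] {'mount': [[-0.0005, 0.9503, 0.3115, -0.0785], [0.001, -0.3115, 0.9503, -0.1336], [1.0, 0.0008, -0.0008, -0.0007], [0.0, 0.0, 0.0, 1.0]]}
```

View pics/scene0.png

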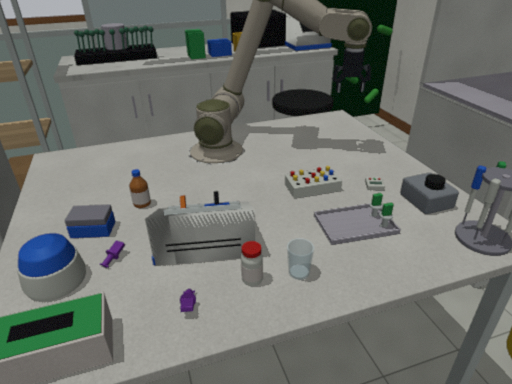

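View pics/top0.png

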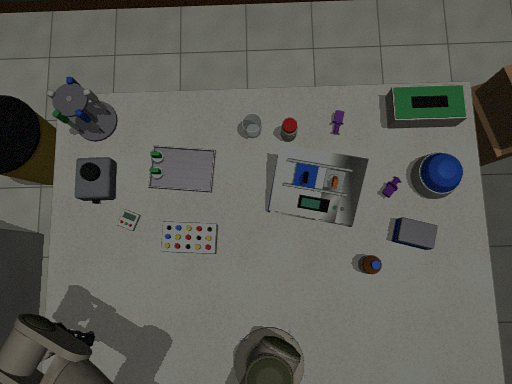

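View pics/wrist0.png

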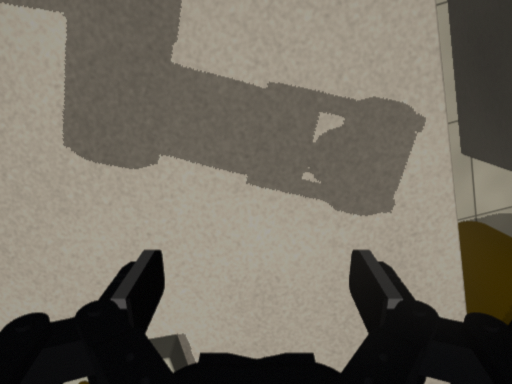

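The top view shows the heater at about (318,188), with the orange tab at (335,183) and the blue cover with its black knob at (306,177). The tray is at (182,169) with two green tabs at (156,156) and (155,171). Things that could be taken for the sleeve are the purple look-alikes at (338,122) and (392,187) and the green spares. I choose the orange tab at (335,183) and check it in a crop.

```bash
cat > h.py <<'E'
import numpy as np, cv2
def cloud(d,T=None):
    z=d["z_map"].astype(float);K=d["intrinsics"];v,u=np.mgrid[0:z.shape[0],0:z.shape[1]]
    c=np.stack([(u-K[0,2])/K[0,0]*z,(v-K[1,2])/K[1,1]*z,z],-1)
    if T is None: w=(c-d["t"])@d["R"]
    else: w=c@T[:3,:3].T+T[:3,3]
    w[z==0]=np.nan
    return w
def crop(d,u0,v0,u1,v1,s,name):
    cv2.imwrite(name,cv2.resize(d["pixels"][v0:v1,u0:u1,::-1],None,fx=s,fy=s,interpolation=cv2.INTER_CUBIC))
E
python3 - <<'E'
from h import *
d=dict(np.load("pics/top0.npz")); crop(d,255,140,380,235,6,"pics/c1.png"); crop(d,140,135,230,205,8,"pics/c2.png")
W=cloud(d)
for u,v in [(335,183),(336,178),(334,188),(306,177),(348,166),(280,200),(182,172),(156,156),(155,171),(250,200)]: print(u,v,np.round(W[v,u],4))
E
```

```text
335 183 [ 0.5571 -0.2187  0.1643]
336 178 [ 0.5746 -0.2243  0.1542]
334 188 [ 0.5519 -0.2243  0.1046]
306 177 [ 0.5776 -0.1302  0.1688]
348 166 [ 0.6138 -0.2655  0.1446]
280 200 [ 0.5237 -0.0509  0.0639]
182 172 [0.642  0.2886 0.0015]
156 156 [0.6847 0.3628 0.0696]
155 171 [0.6294 0.3609 0.0854]
250 200 [ 0.5369  0.0516 -0.0063]
```

View pics/c1.png

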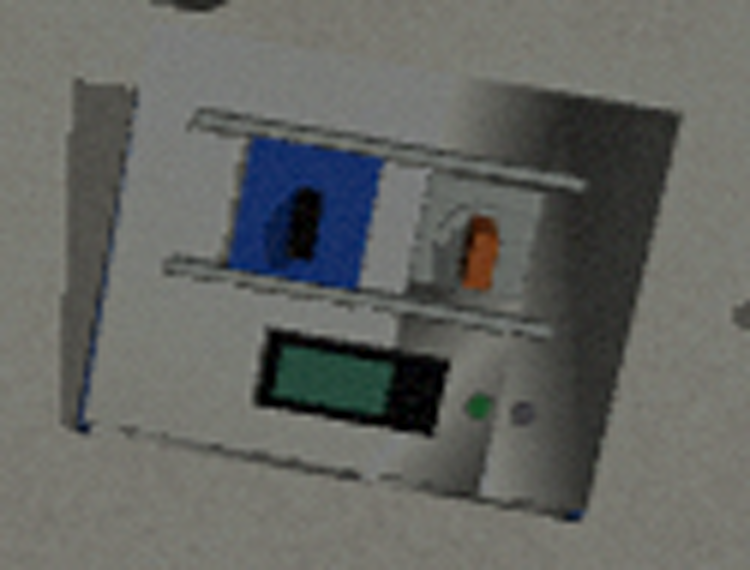

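View pics/c2.png

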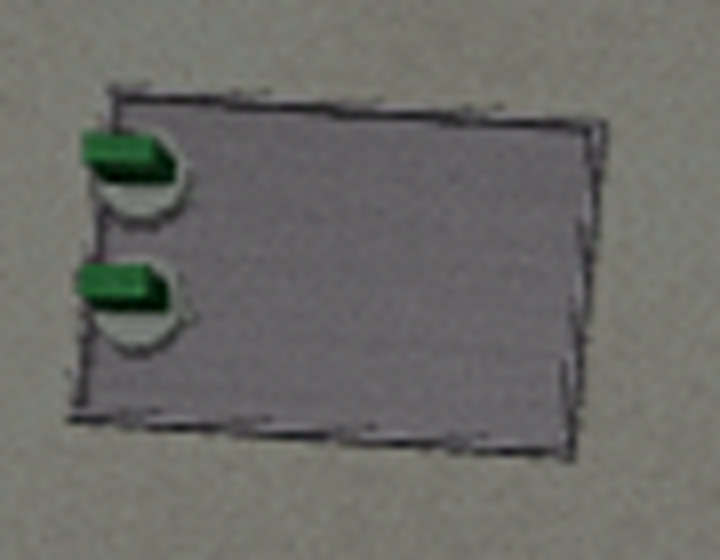

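The crop confirms it: the orange tab stands in the metal block at crop (478,252), i.e. top pixel (335,182). The cover and its knob lie on the +y side, and the tray's free half is on the right of its crop. Next I fit the poses.

```bash
python3 - <<'E'
from h import *
d=dict(np.load("pics/top0.npz")); W=cloud(d); P=d["pixels"].astype(int)
hsv=cv2.cvtColor(d["pixels"],cv2.COLOR_RGB2HSV)
# deck plane RANSAC in heater window
w=W[150:226,268:368].reshape(-1,3); w=w[np.isfinite(w).all(1)]
rng=np.random.default_rng(0);best=0
for _ in range(1500):
    a=w[rng.choice(len(w),3,False)];n=np.cross(a[1]-a[0],a[2]-a[0]);n/=np.linalg.norm(n)+1e-12
    n*=np.sign(n[2]) or 1
    if n[2]>.95 or n[2]<.8: continue
    k=abs((w-a[0])@n)<.003
    if k.sum()>best:best=k.sum();K=k
for _ in range(3):
    c=w[K].mean(0);n=np.linalg.svd(w[K]-c)[2][2];n*=np.sign(n[2]);K=abs((w-c)@n)<.003
print("deck",n,c,K.sum(),"tilt",np.degrees(np.arccos(n[2])),"yaw",np.degrees(np.arctan2(-n[1],-n[0])))
yaw=np.arctan2(-n[1],-n[0])
def frame(yaw):
    t=np.radians(28);cx=np.array([np.cos(yaw),np.sin(yaw),0]);z=np.array([0,0,1.])
    return np.stack([np.cos(t)*cx+np.sin(t)*z,np.cross(z,cx),np.cos(t)*z-np.sin(t)*cx],1)
R=frame(yaw);print(R)
for nm,lo,hi in [("orange",(5,120,60),(18,255,255)),("blue",(105,130,40),(130,255,255))]:
    m=cv2.inRange(hsv,lo,hi)[150:226,268:368]>0
    p=W[150:226,268:368][m]; p=p[np.isfinite(p).all(1)]; l=(p-c)@R
    print(nm,m.sum()); print(np.round(np.percentile(l,[2,10,50,90,98],axis=0)*1000,1))
    if nm=="blue":
        k=abs(l[:,2]-.014)<.006; q=((p[k]-c)@R)[:,:2].astype(np.float32); print(cv2.minAreaRect(q*1000))
# tray
g=cv2.inRange(hsv,(55,100,40),(80,255,255))
p=W[140:185,140:175][g[140:185,140:175]>0];print("green",np.round(p[p[:,2]>.075],3).tolist()[:60])
K_=d["intrinsics"];Rr=d["R"];t=d["t"]
def onz(u,v,z):
    r=Rr.T@np.array([(u-K_[0,2])/K_[0,0],(v-K_[1,2])/K_[1,1],1]);o=-Rr.T@t;return o+r*(z-o[2])/r[2]
C=[onz(140+x/8,135+y/8,.018) for x,y in [(112,93),(604,124),(573,456),(72,416)]]
print(np.round(C,4),np.mean(C,0)); 
E=(C[0]-C[1]+C[3]-C[2]);print("tray y dir yaw",np.degrees(np.arctan2(E[1],E[0])),np.linalg.norm(E)/2, np.linalg.norm(C[0]-C[3]+C[1]-C[2])/2)
E
```

```text
deck [-0.45790388  0.0950662   0.8839041 ] [ 0.56075044 -0.17315909  0.1055295 ] 3463 tilt 27.88304041660291 yaw -11.728656668565167
[[ 0.86451276  0.20327703 -0.45966959]
 [-0.17948297  0.97912126  0.09543279]
 [ 0.46947156 -0.          0.88294759]]
orange 50
[[ 17.1 -51.1  12.7]
 [ 19.9 -50.1  29.1]
 [ 34.6 -44.6  44.4]
 [ 44.7 -40.3  48.4]
 [ 45.5 -38.5  49.6]]
blue 446
[[-5.2 13.7  7.8]
 [ 0.8 18.7 10.5]
 [33.7 47.2 14.2]
 [61.8 75.5 18. ]
 [67.  80.4 21. ]]
((31.171451568603516, 46.954322814941406), (68.67579650878906, 74.0689926147461), 88.96392822265625)
green [[0.695, 0.376, 0.085], [0.695, 0.372, 0.085], [0.695, 0.369, 0.084], [0.693, 0.364, 0.09], [0.694, 0.361, 0.088], [0.694, 0.359, 0.086], [0.693, 0.354, 0.091], [0.696, 0.354, 0.078], [0.692, 0.376, 0.084], [0.693, 0.373, 0.081], [0.692, 0.369, 0.083], [0.692, 0.366, 0.082], [0.691, 0.362, 0.085], [0.691, 0.359, 0.085], [0.691, 0.355, 0.085], [0.692, 0.353, 0.08], [0.692, 0.35, 0.08], [0.689, 0.377, 0.08], [0.687, 0.372, 0.087], [0.689, 0.37, 0.082], [0.687, 0.365, 0.087], [0.687, 0.362, 0.086], [0.687, 0.359, 0.086], [0
[... 341 characters left out ...]
.64, 0.359, 0.081], [0.64, 0.355, 0.084], [0.64, 0.351, 0.084], [0.637, 0.378, 0.085], [0.638, 0.376, 0.081], [0.636, 0.37, 0.089], [0.637, 0.368, 0.084], [0.638, 0.366, 0.079], [0.635, 0.36, 0.09], [0.637, 0.358, 0.083], [0.636, 0.355, 0.084], [0.637, 0.352, 0.081], [0.633, 0.378, 0.085], [0.633, 0.374, 0.088], [0.633, 0.371, 0.087], [0.633, 0.368, 0.085], [0.632, 0.364, 0.088], [0.633, 0.361, 0.085], [0.632, 0.357, 0.086], [0.633, 0.355, 0.082], [0.633, 0.351, 0.085], [0.631, 0.379, 0.081]]
[[0.7326 0.3848 0.018 ]
 [0.7118 0.1678 0.018 ]
 [0.5649 0.1821 0.018 ]
 [0.5886 0.3996 0.018 ]] [0.6494783  0.28357177 0.018     ]
tray y dir yaw 84.1415314581137 0.21837504161567295 0.1462241807519048
```

```bash
cat >> h.py <<'E'
from scipy.spatial.transform import Rotation as Ro
def wellR(yaw):
    t=np.radians(28);cx=np.array([np.cos(yaw),np.sin(yaw),0]);z=np.array([0,0,1.])
    return np.stack([np.cos(t)*cx+np.sin(t)*z,np.cross(z,cx),np.cos(t)*z-np.sin(t)*cx],1)
YAW=np.radians(-11.7); RW=wellR(YAW)
C0=np.array([0.56075,-0.17316,0.10553])
WELL=C0+RW@[.0315,-.0446,0]
def toolR(R,turn=0): # tool x=xw, y=-zw, z=yw ; turn about well z
    R=R@Ro.from_rotvec([0,0,turn]).as_matrix()
    return np.stack([R[:,0],-R[:,2],R[:,1]],1)
def plan(p0,R0,p1,R1,n):
    """rows from pose0 to pose1; straight, slerp"""
    dv=Ro.from_matrix(R0.T@R1).as_rotvec(); out=[];R=R0
    for i in range(n):
        out.append(np.r_[np.round(R.T@(p1-p0)/n*1000,1),np.round(dv/n,4)]); R=R@Ro.from_rotvec(dv/n).as_matrix()
    return np.array(out)
def show(rows):
    for i in range(0,len(rows),5): print([float(x) for x in rows[i:i+5].ravel()])
E
python3 - <<'E'
from h import *
from rig import env
s=env.observe();p,R=s["position"],s["tool_rot"]
print("well",WELL)
R1=toolR(RW); 
a=np.array([.36,.15,.27]);b=WELL+RW@[0,0,.12]
print("prepose",b, np.degrees(np.linalg.norm(Ro.from_matrix(R.T@R1).as_rotvec())))
show(plan(p,R,a,R,10)); show(plan(a,R,b,R1,10))
E
```

```text
well [ 0.57894066 -0.22247343  0.12031835]
prepose [ 0.52377459 -0.21104909  0.22627207] 28.315365270152547
[30.5, -3.1, -30.7, 0.0, 0.0, 0.0, 30.5, -3.1, -30.7, 0.0, 0.0, 0.0, 30.5, -3.1, -30.7, 0.0, 0.0, 0.0, 30.5, -3.1, -30.7, 0.0, 0.0, 0.0, 30.5, -3.1, -30.7, 0.0, 0.0, 0.0]
[30.5, -3.1, -30.7, 0.0, 0.0, 0.0, 30.5, -3.1, -30.7, 0.0, 0.0, 0.0, 30.5, -3.1, -30.7, 0.0, 0.0, 0.0, 30.5, -3.1, -30.7, 0.0, 0.0, 0.0, 30.5, -3.1, -30.7, 0.0, 0.0, 0.0]
[25.6, 4.4, -30.3, 0.0019, -0.0071, -0.0489, 25.2, 5.6, -30.4, 0.0019, -0.0071, -0.0489, 24.6, 6.7, -30.6, 0.0019, -0.0071, -0.0489, 24.1, 7.9, -30.8, 0.0019, -0.0071, -0.0489, 23.4, 9.0, -31.0, 0.0019, -0.0071, -0.0489]
[22.8, 10.1, -31.2, 0.0019, -0.0071, -0.0489, 22.0, 11.1, -31.4, 0.0019, -0.0071, -0.0489, 21.2, 12.1, -31.5, 0.0019, -0.0071, -0.0489, 20.4, 13.0, -31.7, 0.0019, -0.0071, -0.0489, 19.5, 14.0, -31.9, 0.0019, -0.0071, -0.0489]
```

Call:
move_arm(
  targets=[30.5, -3, -30.7, 0, 0, 0, 30.5, -3, -30.7, 0, 0, 0, 30.5, -3, -30.7, 0, 0, 0, 30.5, -3, -30.7, 0, 0, 0, 30.5, -3, -30.7, 0, 0, 0],
  hand=0.1,
)

```text
time_s: 0.78
position: [0.2554, 0.3384, 0.2543]
tool_rot: [[0.962, -0.0, 0.273], [-0.273, -0.0, 0.962], [-0.0, -1.0, -0.0]]
ft_force: [0.9, 0.5, 0.1]
grip_width: 0.0472
```

Call:
move_arm(
  targets=[30.5, -3, -30.7, 0, 0, 0, 30.5, -3, -30.7, 0, 0, 0, 30.5, -3, -30.7, 0, 0, 0, 30.5, -3, -30.7, 0, 0, 0, 30.5, -3, -30.7, 0, 0, 0],
)

```text
time_s: 1.4
position: [0.3602, 0.149, 0.2694]
tool_rot: [[0.962, -0.0, 0.273], [-0.273, 0.0, 0.962], [-0.0, -1.0, 0.0]]
ft_force: [1.2, 0.1, 0.2]
grip_width: 0.0471
```

Call:
move_arm(
  targets=[25.6, 4.4, -30.3, 0.002, -0.007, -0.049, 25.2, 5.6, -30.4, 0.002, -0.007, -0.049, 24.6, 6.7, -30.6, 0.002, -0.007, -0.049, 24, 8, -30.8, 0.002, -0.007, -0.049, 23.4, 9, -31, 0.002, -0.007, -0.049],
)

```text
time_s: 2.02
position: [0.4418, -0.0313, 0.247]
tool_rot: [[0.941, 0.238, 0.239], [-0.233, -0.053, 0.971], [0.244, -0.97, 0.005]]
ft_force: [-0.0, -0.5, 0.0]
grip_width: 0.0469
```

Call:
move_arm(
  targets=[22.8, 10, -31.2, 0.002, -0.007, -0.049, 22, 11, -31.4, 0.002, -0.007, -0.049, 21.2, 12, -31.5, 0.002, -0.007, -0.049, 20.4, 13, -31.7, 0.002, -0.007, -0.049, 19.5, 14, -31.9, 0.002, -0.007, -0.049],
)

```text
time_s: 2.65
position: [0.5236, -0.2119, 0.2251]
tool_rot: [[0.863, 0.463, 0.203], [-0.18, -0.094, 0.979], [0.472, -0.882, 0.002]]
ft_force: [-0.2, 0.1, 0.0]
grip_width: 0.0469
```

Call:
move_arm(
  targets=[0, 0, 0, 0, 0, 0, 0, 0, 0, 0, 0, 0, 0, 0, 0, 0, 0, 0, 0, 0, 0, 0, 0, 0, 0, 0, 0, 0, 0, 0],
)

```text
time_s: 3.28
position: [0.5234, -0.2102, 0.2256]
tool_rot: [[0.864, 0.462, 0.203], [-0.18, -0.094, 0.979], [0.471, -0.882, 0.002]]
ft_force: [0.5, 0.2, 0.0]
grip_width: 0.0471
```

```bash
python3 - <<'E'
from h import *
from rig import env,get_image
s=env.observe();d=get_image("wrist");np.savez("pics/w1.npz",p=s["position"],Rt=s["tool_rot"],**d)
cv2.imwrite("pics/w1.png",d["pixels"][:,:,::-1])
print(s["time_s"],s["position"],s["tool_rot"]-toolR(RW),s["ft_force"],s["grip_width"])
T=np.eye(4);T[:3,:3]=s["tool_rot"];T[:3,3]=s["position"]
W=cloud(d,T@d["mount"]);np.save("pics/w1c.npy",W)
hsv=cv2.cvtColor(d["pixels"],cv2.COLOR_RGB2HSV);m=cv2.inRange(hsv,(5,120,60),(18,255,255))>0
l=(W[m]-WELL)@RW; print(m.sum());print(np.round(np.nanpercentile(l,[2,10,50,90,98],axis=0)*1000,1))
k=l[:,2]>.04;print(cv2.minAreaRect((l[k][:,:2]*1000).astype(np.float32)),k.sum(),np.median(l[k],0))
E
```

```text
3.275 [ 0.52337971 -0.21019658  0.22556475] [[-1.04171710e-03  1.97207594e-03 -4.14928180e-05]
 [-8.41800409e-04  1.66258627e-03  5.94524982e-06]
 [ 1.59281398e-03  8.51696875e-04  2.27667020e-03]] [0.45443711 0.18312863 0.01151128] 0.04714196545993061
1083
[[ -15.4 -793.5 -635.5]
 [ -15.1   -8.4   13.8]
 [  -3.9   -2.3   43.9]
 [  13.1    3.2   44.9]
 [ 508.7    4.6   45.5]]
((-0.3976287841796875, -2.012084484100342), (13.15848445892334, 30.257640838623047), 89.436279296875) 798 [-0.00182608 -0.00228745  0.04419673]
```

View pics/w1.png

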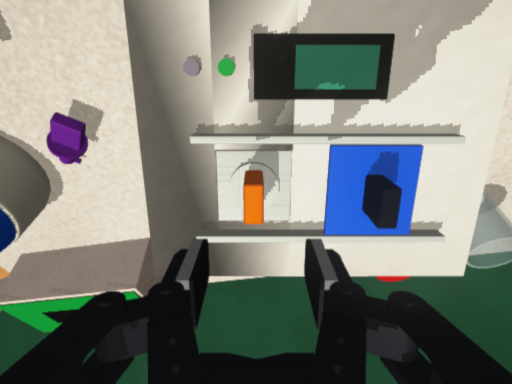

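The wrist view shows the orange tab at (254,195), standing square and close to the gripper's axis, with the cover and knob at (375,190). I refine the well's frame from this depth map and plan the descent.

```bash
python3 - <<'E'
from h import *
d=dict(np.load("pics/w1.npz"));W=np.load("pics/w1c.npy")
reg=np.zeros(W.shape[:2],bool);reg[20:130,165:440]=1;reg[150:220,295:320]=1
reg[30:105,245:400]=0
l=(W[reg]-WELL)@RW;l=l[np.isfinite(l).all(1)];l=l[abs(l[:,2])<.01]
A=np.c_[l[:,:2],np.ones(len(l))]
for _ in range(3):
    s=np.linalg.lstsq(A,l[:,2],rcond=None)[0];r=l[:,2]-A@s;k=abs(r)<.003;A,l=A[k],l[k]
print("plane slope x,y deg",np.degrees(s[:2]),"offset mm",s[2]*1000,len(l))
hsv=cv2.cvtColor(d["pixels"],cv2.COLOR_RGB2HSV);m=cv2.inRange(hsv,(105,150,60),(130,255,255))>0
l=(W[m]-WELL)@RW;l=l[np.isfinite(l).all(1)];l=l[(abs(l[:,2]-.014)<.005)&(abs(l[:,1]-.09)<.06)]
print("cover",cv2.minAreaRect((l[:,:2]*1000).astype(np.float32)),np.median(l[:,2]))
# knob
m=(d["pixels"].max(2)<60);m[:, :350]=0;m[:165]=0;m[235:]=0;m[:,410:]=0
l=(W[m]-WELL)@RW;l=l[np.isfinite(l).all(1)];l=l[abs(l[:,2]-.05)<.003]
print("knob",len(l),cv2.minAreaRect((l[:,:2]*1000).astype(np.float32)) if len(l)>5 else 0,np.median(l,0))
E
```

```text
plane slope x,y deg [-0.0246687  -0.11563474] offset mm -0.6241472481373236 19864
cover ((2.1361122131347656, 90.21089172363281), (75.05895233154297, 70.17743682861328), 0.23170696198940277) 0.013210111272690348
knob 773 ((0.28146839141845703, 89.38264465332031), (28.877634048461914, 13.080354690551758), 0.6480541229248047) [-0.00046372  0.08907365  0.04907158]
```

```bash
cat >> h.py <<'E'
WELL=WELL+RW@[-.0002,-.0020,-.0007]
E
python3 - <<'E'
from h import *
from rig import env
s=env.observe()
show(plan(s["position"],s["tool_rot"],WELL+RW@[0,0,.023],toolR(RW),10))
E
```

```text
[0.0, 9.7, -0.3, -0.0002, -0.0001, 0.0002, 0.0, 9.7, -0.3, -0.0002, -0.0001, 0.0002, 0.1, 9.7, -0.3, -0.0002, -0.0001, 0.0002, 0.1, 9.7, -0.3, -0.0002, -0.0001, 0.0002, 0.1, 9.7, -0.3, -0.0002, -0.0001, 0.0002]
[0.1, 9.7, -0.3, -0.0002, -0.0001, 0.0002, 0.1, 9.7, -0.3, -0.0002, -0.0001, 0.0002, 0.1, 9.7, -0.3, -0.0002, -0.0001, 0.0002, 0.1, 9.7, -0.3, -0.0002, -0.0001, 0.0002, 0.1, 9.7, -0.3, -0.0002, -0.0001, 0.0002]
```

Call:
move_arm(
  targets=[0, 19.4, -0.6, 0, 0, 0, 0, 19.4, -0.6, 0, 0, 0, 0.2, 19.4, -0.6, 0, 0, 0, 0.2, 19.4, -0.6, 0, 0, 0, 0.2, 19.4, -0.6, 0, 0, 0],
)

```text
time_s: 3.95
position: [0.5686, -0.2229, 0.1392]
tool_rot: [[0.863, 0.462, 0.203], [-0.18, -0.094, 0.979], [0.471, -0.882, 0.002]]
ft_force: [-0.1, 0.1, -0.7]
grip_width: 0.0467
```

Call:
move_arm(
  targets=[0, 0, 0, 0, 0, 0, 0, 0, 0, 0, 0, 0, 0, 0, 0, 0, 0, 0, 0, 0, 0, 0, 0, 0, 0, 0, 0, 0, 0, 0],
  hand=-1,
  squeeze=70,
)

```text
time_s: 4.58
position: [0.568, -0.2228, 0.1403]
tool_rot: [[0.863, 0.462, 0.203], [-0.18, -0.094, 0.979], [0.471, -0.882, 0.002]]
ft_force: [0.3, 0.3, -0.4]
grip_width: 0.013
```

```bash
cat > st.py <<'E'
from h import *
from rig import env
s=env.observe();R=s["tool_rot"]
l=(s["position"]-WELL)@RW*1000
print("t",s["time_s"],"tcp in well",np.round(l,2),"rotvec well",np.round(Ro.from_matrix(RW.T@R@toolR(np.eye(3)).T).as_rotvec(),3),"F well",np.round(RW.T@s["ft_force"],2),"T well",np.round(RW.T@s["wrist_torque"],2),"w",round(s["grip_width"]*1000,2))
E
python3 st.py; python3 - <<'E'
from h import *
from rig import env,get_image
d=get_image("wrist");cv2.imwrite("pics/w2.png",d["pixels"][:,:,::-1])
E
```

```text
t 4.575 tcp in well [ 0.14 -0.51 23.37] rotvec well [ 0.002 -0.002 -0.002] F well [ 0.05  0.32 -0.47] T well [-0.    0.29 -0.02] w 12.99
```

View pics/w2.png

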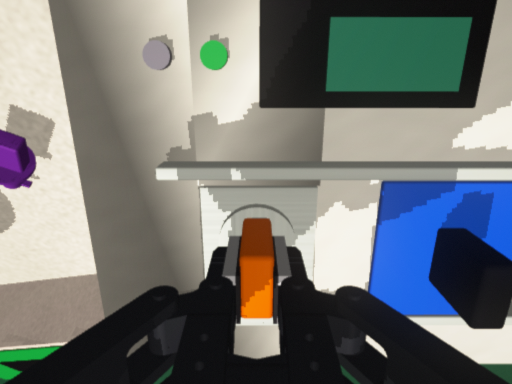

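The picture shows the orange tab (257,265) held between both pads at (230,260) and (284,260). I start with a small pull, then twist.

Call:
move_arm(
  targets=[0, -0.5, 0, 0, 0, 0, 0, -0.5, 0, 0, 0, 0, 0, -0.5, 0, 0, 0, 0, 0, 0, 0, 0, 0, 0, 0, 0, 0, 0, 0, 0],
)

```text
time_s: 5.25
position: [0.5673, -0.2227, 0.1414]
tool_rot: [[0.864, 0.462, 0.203], [-0.18, -0.094, 0.979], [0.471, -0.882, 0.002]]
ft_force: [1.0, 0.3, -0.3]
grip_width: 0.013
```

```bash
python3 st.py
```

```text
t 5.25 tcp in well [ 0.11 -0.53 24.66] rotvec well [ 0.002 -0.002 -0.002] F well [ 0.63  0.53 -0.7 ] T well [0.02 0.21 0.  ] w 12.98
```

Call:
move_arm(
  targets=[0, 0, 0, 0, 0.14, 0, 0, 0, 0, 0, 0.14, 0, 0, 0, 0, 0, 0.12, 0, 0, 0, 0, 0, 0, 0, 0, 0, 0, 0, 0, 0],
)

```text
time_s: 5.88
position: [0.5673, -0.2226, 0.1413]
tool_rot: [[0.717, 0.461, 0.522], [-0.546, -0.094, 0.833], [0.433, -0.882, 0.185]]
ft_force: [0.2, 0.4, -1.8]
grip_width: 0.0129
```

```bash
python3 st.py
```

```text
t 5.875 tcp in well [ 0.04 -0.5  24.6 ] rotvec well [ 0.002 -0.001 -0.399] F well [-0.73  0.45 -1.61] T well [-0.02  0.27  0.04] w 12.87
```

Call:
move_arm(
  targets=[0, -0.5, 0, 0, 0, 0, 0, -0.5, 0, 0, 0, 0, 0, -0.5, 0, 0, 0, 0, 0, 0, 0, 0, 0, 0, 0, 0, 0, 0, 0, 0],
)

```text
time_s: 6.5
position: [0.5666, -0.2225, 0.1427]
tool_rot: [[0.716, 0.461, 0.523], [-0.547, -0.094, 0.832], [0.433, -0.882, 0.186]]
ft_force: [-0.4, 0.6, -0.6]
grip_width: 0.0129
```

```bash
python3 st.py
```

```text
t 6.5 tcp in well [ 0.08 -0.49 26.14] rotvec well [ 0.002 -0.001 -0.401] F well [-0.7   0.53 -0.3 ] T well [-0.05  0.29  0.01] w 12.95
```

Call:
move_arm(
  targets=[0, -0.6, 0, 0, 0, 0, 0, -0.6, 0, 0, 0, 0, 0, -0.6, 0, 0, 0, 0, 0, -0.6, 0, 0, 0, 0, 0, 0, 0, 0, 0, 0],
)

```text
time_s: 7.12
position: [0.5655, -0.2223, 0.1449]
tool_rot: [[0.716, 0.462, 0.524], [-0.548, -0.094, 0.832], [0.433, -0.882, 0.186]]
ft_force: [0.4, 0.0, -1.1]
grip_width: 0.0128
```

```bash
python3 st.py; python3 - <<'E'
from h import *
from rig import env,get_image
d=get_image("wrist");cv2.imwrite("pics/w3.png",d["pixels"][:,:,::-1])
E
```

```text
t 7.125 tcp in well [ 0.07 -0.51 28.57] rotvec well [ 0.002 -0.001 -0.402] F well [-0.17  0.08 -1.18] T well [0.06 0.26 0.03] w 12.76
```

View pics/w3.png

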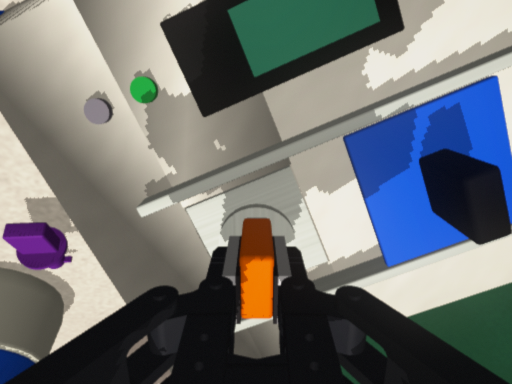

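The first catch is passed: about 5 mm of travel, the tab has not slipped in the pads at (257,265), and the force is about 1 N. I continue to just short of 12 mm.

Call:
move_arm(
  targets=[0, -1, 0, 0, 0, 0, 0, -1, 0, 0, 0, 0, 0, -1, 0, 0, 0, 0, 0, -1, 0, 0, 0, 0, 0, -1, 0, 0, 0, 0],
)

```text
time_s: 7.8
position: [0.5632, -0.2218, 0.1493]
tool_rot: [[0.716, 0.461, 0.524], [-0.548, -0.094, 0.832], [0.433, -0.882, 0.186]]
ft_force: [-0.3, -0.3, 0.3]
grip_width: 0.0129
```

```bash
python3 st.py
```

```text
t 7.8 tcp in well [ 0.06 -0.55 33.61] rotvec well [ 0.002 -0.001 -0.402] F well [-0.09 -0.37  0.34] T well [0.06 0.28 0.02] w 12.94
```

Call:
move_arm(
  targets=[0, -0.5, 0, 0, 0, 0, 0, -0.5, 0, 0, 0, 0, 0, 0, 0, 0, 0, 0, 0, 0, 0, 0, 0, 0, 0, 0, 0, 0, 0, 0],
)

```text
time_s: 8.43
position: [0.5628, -0.2217, 0.1501]
tool_rot: [[0.716, 0.461, 0.524], [-0.548, -0.094, 0.832], [0.433, -0.882, 0.186]]
ft_force: [-0.7, 0.6, 0.0]
grip_width: 0.013
```

```bash
python3 st.py
```

```text
t 8.425 tcp in well [ 0.05 -0.52 34.53] rotvec well [ 0.002 -0.001 -0.402] F well [-0.71  0.47  0.4 ] T well [0.02 0.26 0.04] w 13.03
```

Call:
move_arm(
  targets=[0, 0, 0, 0, -0.16, 0, 0, 0, 0, 0, -0.16, 0, 0, 0, 0, 0, -0.16, 0, 0, 0, 0, 0, -0.16, 0, 0, 0, 0, 0, -0.16, 0],
)

```text
time_s: 9.05
position: [0.5628, -0.2217, 0.1501]
tool_rot: [[0.874, 0.461, -0.154], [0.22, -0.094, 0.971], [0.434, -0.882, -0.183]]
ft_force: [0.4, 0.1, -0.3]
grip_width: 0.013
```

Call:
move_arm(
  targets=[0, -0.5, 0, 0, 0, 0, 0, -0.5, 0, 0, 0, 0, 0, -0.5, 0, 0, 0, 0, 0, -0.5, 0, 0, 0, 0, 0, 0, 0, 0, 0, 0],
)

```text
time_s: 9.68
position: [0.5618, -0.2215, 0.152]
tool_rot: [[0.875, 0.462, -0.149], [0.215, -0.094, 0.972], [0.435, -0.882, -0.181]]
ft_force: [-0.4, 0.6, -0.8]
grip_width: 0.0131
```

```bash
python3 st.py
```

```text
t 9.675 tcp in well [ 0.11 -0.56 36.6 ] rotvec well [ 0.001 -0.002  0.398] F well [-0.84  0.49 -0.41] T well [-0.    0.23  0.03] w 13.12
```

Call:
move_arm(
  targets=[0, -0.5, 0, 0, 0, 0, 0, -0.5, 0, 0, 0, 0, 0, -0.5, 0, 0, 0, 0, 0, -0.5, 0, 0, 0, 0, 0, 0, 0, 0, 0, 0],
)

```text
time_s: 10.3
position: [0.5609, -0.2213, 0.1537]
tool_rot: [[0.875, 0.462, -0.149], [0.215, -0.094, 0.972], [0.435, -0.882, -0.181]]
ft_force: [0.4, 0.0, -0.9]
grip_width: 0.0131
```

```bash
python3 st.py
```

```text
t 10.3 tcp in well [ 0.07 -0.52 38.57] rotvec well [ 0.001 -0.002  0.398] F well [-0.09  0.1  -0.97] T well [-0.01  0.26 -0.06] w 13.08
```

Call:
move_arm(
  targets=[0, -1, 0, 0, 0, 0, 0, -1, 0, 0, 0, 0, 0, -1, 0, 0, 0, 0, 0, -1, 0, 0, 0, 0, 0, -1, 0, 0, 0, 0],
)

```text
time_s: 10.92
position: [0.5586, -0.2208, 0.1581]
tool_rot: [[0.875, 0.462, -0.149], [0.215, -0.094, 0.972], [0.435, -0.882, -0.181]]
ft_force: [1.4, 0.6, -0.6]
grip_width: 0.0127
```

```bash
python3 st.py;  python3 - <<'E'
from h import *
from rig import env,get_image
d=get_image("wrist");cv2.imwrite("pics/w4.png",d["pixels"][:,:,::-1])
E
```

```text
t 10.925 tcp in well [ 0.06 -0.54 43.61] rotvec well [ 0.001 -0.002  0.398] F well [ 0.8   0.84 -1.09] T well [-0.04  0.21 -0.03] w 12.68
```

View pics/w4.png

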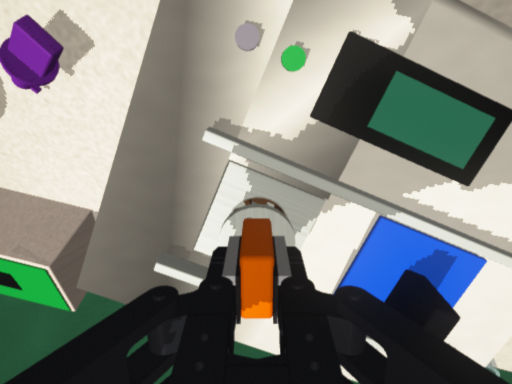

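The flange at (258,210) has risen with the tab and the well's edge shows behind it. Travel is about 20 mm. I turn back to the first side for the third catch.

Call:
move_arm(
  targets=[0, -0.8, 0, 0, 0.16, 0, 0, 0, 0, 0, 0.16, 0, 0, 0, 0, 0, 0.16, 0, 0, 0, 0, 0, 0.16, 0, 0, 0, 0, 0, 0.16, 0],
)

```text
time_s: 11.6
position: [0.5582, -0.2208, 0.1588]
tool_rot: [[0.713, 0.461, 0.527], [-0.552, -0.094, 0.829], [0.432, -0.882, 0.188]]
ft_force: [-0.1, 1.4, -1.1]
grip_width: 0.0131
```

Call:
move_arm(
  targets=[0, -0.5, 0, 0, 0, 0, 0, -0.5, 0, 0, 0, 0, 0, -0.5, 0, 0, 0, 0, 0, -0.5, 0, 0, 0, 0, 0, 0, 0, 0, 0, 0],
)

```text
time_s: 12.22
position: [0.5573, -0.2206, 0.1606]
tool_rot: [[0.716, 0.461, 0.523], [-0.547, -0.094, 0.832], [0.433, -0.882, 0.185]]
ft_force: [0.8, 0.5, -0.6]
grip_width: 0.0126
```

```bash
python3 st.py
```

```text
t 12.225 tcp in well [ 0.05 -0.53 46.38] rotvec well [ 0.002 -0.001 -0.401] F well [ 0.32  0.61 -0.9 ] T well [ 0.06  0.31 -0.01] w 12.64
```

Call:
move_arm(
  targets=[0, -0.5, 0, 0, 0, 0, 0, -0.5, 0, 0, 0, 0, 0, -0.5, 0, 0, 0, 0, 0, -0.5, 0, 0, 0, 0, 0, 0, 0, 0, 0, 0],
)

```text
time_s: 12.85
position: [0.5564, -0.2204, 0.1623]
tool_rot: [[0.716, 0.462, 0.524], [-0.547, -0.094, 0.832], [0.433, -0.882, 0.186]]
ft_force: [0.1, 0.2, 0.0]
grip_width: 0.0134
```

```bash
python3 st.py
```

```text
t 12.85 tcp in well [ 0.06 -0.53 48.38] rotvec well [ 0.002 -0.001 -0.402] F well [0.02 0.24 0.01] T well [0.07 0.28 0.01] w 13.41
```

Call:
move_arm(
  targets=[0, -1, 0, 0, 0, 0, 0, -1, 0, 0, 0, 0, 0, -1, 0, 0, 0, 0, 0, -1, 0, 0, 0, 0, 0, -1, 0, 0, 0, 0],
)

```text
time_s: 13.48
position: [0.554, -0.22, 0.1668]
tool_rot: [[0.716, 0.462, 0.524], [-0.547, -0.094, 0.832], [0.433, -0.882, 0.186]]
ft_force: [1.4, 0.3, -0.9]
grip_width: 0.013
```

```bash
python3 st.py;  python3 - <<'E'
from h import *
from rig import env,get_image
d=get_image("wrist");cv2.imwrite("pics/w5.png",d["pixels"][:,:,::-1])
E
```

```text
t 13.475 tcp in well [ 4.000e-02 -5.900e-01  5.342e+01] rotvec well [ 0.002 -0.001 -0.402] F well [ 0.77  0.55 -1.39] T well [ 0.    0.28 -0.02] w 13.02
```

View pics/w5.png

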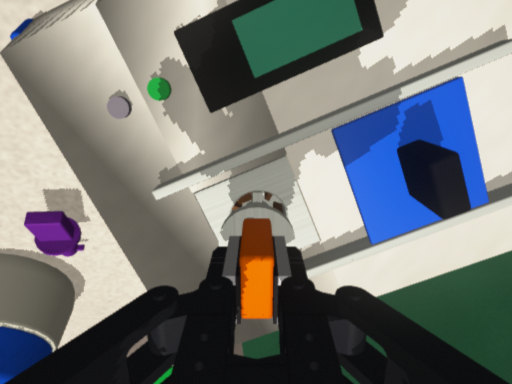

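All three catches are passed at about 30 mm travel, with forces near 1 N, so the block never came near lifting. I draw the sleeve out straight and plan the transfer.

```bash
cat >> h.py <<'E'
TRAYC=np.array([.6495,.2836,0]);ty=np.radians(84.14-90)
def downR(yaw):
    x=np.array([np.cos(yaw),np.sin(yaw),0]);y=np.array([0,0,-1.]);return np.stack([x,y,np.cross(x,y)],1)
DROP=TRAYC+Ro.from_euler('z',ty).as_matrix()@[0,-.045,0]
E
python3 - <<'E'
from h import *
from rig import env
s=env.observe()
print(DROP)
a=WELL+RW@[0,0,.105];show(plan(s["position"],s["tool_rot"],a,toolR(RW),5))
Rm=downR(ty)
b=np.array([.55,-.10,.28]);c=DROP+[0,0,.16]
show(plan(a,toolR(RW),b,toolR(RW),5)); show(plan(b,toolR(RW),c,Rm,15))
E
```

```text
[0.64490559 0.23883515 0.        ]
[-0.0, -10.3, 0.1, -0.0004, -0.0803, 0.0003, -0.0, -10.3, 0.1, -0.0004, -0.0803, 0.0003, -0.0, -10.3, 0.1, -0.0004, -0.0803, 0.0003, -0.0, -10.3, 0.1, -0.0004, -0.0803, 0.0003, -0.0, -10.3, 0.1, -0.0004, -0.0803, 0.0003]
[5.6, -12.3, 23.2, 0.0, 0.0, 0.0, 5.6, -12.3, 23.2, 0.0, 0.0, 0.0, 5.6, -12.3, 23.2, 0.0, 0.0, 0.0, 5.6, -12.3, 23.2, 0.0, 0.0, 0.0, 5.6, -12.3, 23.2, 0.0, 0.0, 0.0]
[-2.3, 7.8, 23.4, 0.0017, -0.0067, 0.0326, -1.9, 7.9, 23.4, 0.0017, -0.0067, 0.0326, -1.5, 8.0, 23.4, 0.0017, -0.0067, 0.0326, -1.1, 8.1, 23.4, 0.0017, -0.0067, 0.0326, -0.7, 8.2, 23.4, 0.0017, -0.0067, 0.0326]
[-0.2, 8.2, 23.4, 0.0017, -0.0067, 0.0326, 0.2, 8.3, 23.4, 0.0017, -0.0067, 0.0326, 0.6, 8.3, 23.3, 0.0017, -0.0067, 0.0326, 1.0, 8.3, 23.3, 0.0017, -0.0067, 0.0326, 1.5, 8.3, 23.3, 0.0017, -0.0067, 0.0326]
[1.9, 8.3, 23.3, 0.0017, -0.0067, 0.0326, 2.3, 8.3, 23.3, 0.0017, -0.0067, 0.0326, 2.7, 8.2, 23.2, 0.0017, -0.0067, 0.0326, 3.2, 8.2, 23.2, 0.0017, -0.0067, 0.0326, 3.6, 8.1, 23.2, 0.0017, -0.0067, 0.0326]
```

Call:
move_arm(
  targets=[0, -10.3, 0.1, 0, -0.08, 0, 0, -10.3, 0.1, 0, -0.08, 0, 0, -10.3, 0.1, 0, -0.08, 0, 0, -10.3, 0.1, 0, -0.08, 0, 0, -10.3, 0.1, 0, -0.08, 0],
)

```text
time_s: 14.15
position: [0.5303, -0.2147, 0.2125]
tool_rot: [[0.864, 0.461, 0.201], [-0.178, -0.094, 0.98], [0.471, -0.882, 0.001]]
ft_force: [0.1, 0.4, -0.8]
grip_width: 0.0132
```

```bash
python3 st.py;  python3 - <<'E'
from h import *
from rig import env,get_image
d=get_image("wrist");cv2.imwrite("pics/w6.png",d["pixels"][:,:,::-1])
E
```

```text
t 14.15 tcp in well [ 3.0000e-02 -2.1000e-01  1.0521e+02] rotvec well [ 0.002 -0.002  0.001] F well [-0.32  0.45 -0.72] T well [-0.06  0.32 -0.07] w 13.23
```

View pics/w6.png

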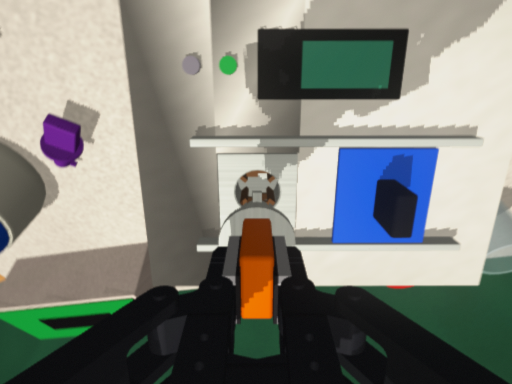

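The sleeve is free, with the flange at (257,225) and the foot and ears above the empty well at (258,185). I carry it to the tray.

Call:
move_arm(
  targets=[5.6, -12.3, 23.2, 0, 0, 0, 5.6, -12.3, 23.2, 0, 0, 0, 5.6, -12.3, 23.2, 0, 0, 0, 5.6, -12.3, 23.2, 0, 0, 0, 5.6, -12.3, 23.2, 0, 0, 0],
)

```text
time_s: 14.82
position: [0.55, -0.0996, 0.2802]
tool_rot: [[0.863, 0.461, 0.205], [-0.182, -0.094, 0.979], [0.471, -0.882, 0.003]]
ft_force: [-0.6, 0.5, -0.6]
grip_width: 0.013
```

Call:
move_arm(
  targets=[-2.3, 7.8, 23.4, 0.0017, -0.0067, 0.0326, -1.9, 7.9, 23.4, 0.0017, -0.0067, 0.0326, -1.5, 8, 23.4, 0.0017, -0.0067, 0.0326, -1, 8, 23.4, 0.0017, -0.0067, 0.0326, -0.7, 8.2, 23.4, 0.0017, -0.0067, 0.0326],
)

```text
time_s: 15.45
position: [0.5819, 0.0134, 0.2399]
tool_rot: [[0.933, 0.315, 0.171], [-0.161, -0.057, 0.985], [0.32, -0.947, -0.003]]
ft_force: [0.1, -0.1, -0.9]
grip_width: 0.013
```

Call:
move_arm(
  targets=[-0.2, 8.2, 23.4, 0.0017, -0.0067, 0.0326, 0.2, 8.3, 23.4, 0.0017, -0.0067, 0.0326, 0.6, 8.3, 23.3, 0.0017, -0.0067, 0.0326, 1, 8.3, 23.3, 0.0017, -0.0067, 0.0326, 1.5, 8.3, 23.3, 0.0017, -0.0067, 0.0326],
)

```text
time_s: 16.08
position: [0.6137, 0.1264, 0.2001]
tool_rot: [[0.978, 0.16, 0.137], [-0.135, -0.025, 0.991], [0.162, -0.987, -0.003]]
ft_force: [0.6, 0.3, -0.3]
grip_width: 0.0131
```

Call:
move_arm(
  targets=[1.9, 8.3, 23.3, 0.0017, -0.0067, 0.0326, 2.3, 8.3, 23.3, 0.0017, -0.0067, 0.0326, 2.7, 8.2, 23.2, 0.0017, -0.0067, 0.0326, 3.2, 8.2, 23.2, 0.0017, -0.0067, 0.0326, 3.6, 8.1, 23.2, 0.0017, -0.0067, 0.0326],
)

```text
time_s: 16.7
position: [0.6455, 0.2395, 0.1602]
tool_rot: [[0.995, 0.0, 0.103], [-0.103, 0.003, 0.995], [-0.0, -1.0, 0.003]]
ft_force: [0.7, 0.5, -0.5]
grip_width: 0.0131
```

```bash
 python3 - <<'E'
from h import *
from rig import env,get_image
s=env.observe();print(s["time_s"],s["position"],s["tool_rot"],s["q"])
d=get_image("wrist");cv2.imwrite("pics/w7.png",d["pixels"][:,:,::-1])
T=np.eye(4);T[:3,:3]=s["tool_rot"];T[:3,3]=s["position"]
W=cloud(d,T@d["mount"])
top=DROP+[0,0,.0634]
show(plan(s["position"],s["tool_rot"],top+[0,0,.012],downR(ty),5))
d=get_image("scene");cv2.imwrite("pics/s7.png",d["pixels"][:,:,::-1]);crop(d,280,110,440,260,4,"pics/s7c.png")
np.save("pics/w7c.npy",W)
E
```

```text
16.7 [0.64547873 0.23954967 0.16017932] [[ 9.94683528e-01  1.45424341e-04  1.02978923e-01]
 [-1.02978938e-01  2.70456113e-03  9.94679860e-01]
 [-1.33862128e-04 -9.99996332e-01  2.70515805e-03]] [ 10.47907659  39.15304578  56.4776827    0.15160112  84.33291431
 -73.62509845]
[-0.1, 17.0, -0.2, -0.0005, -0.0002, -0.0, -0.1, 17.0, -0.2, -0.0005, -0.0002, -0.0, -0.1, 17.0, -0.2, -0.0005, -0.0002, -0.0, -0.1, 17.0, -0.2, -0.0005, -0.0002, -0.0, -0.1, 17.0, -0.2, -0.0005, -0.0002, -0.0]
```

View pics/w7.png

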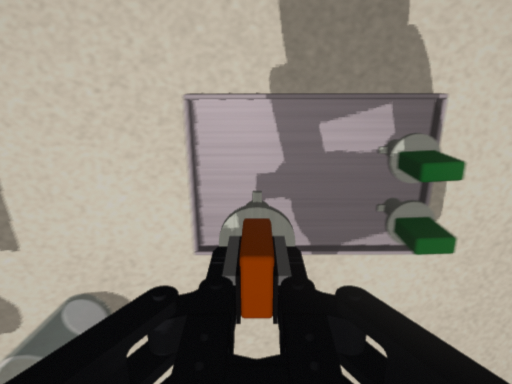

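View pics/s7c.png

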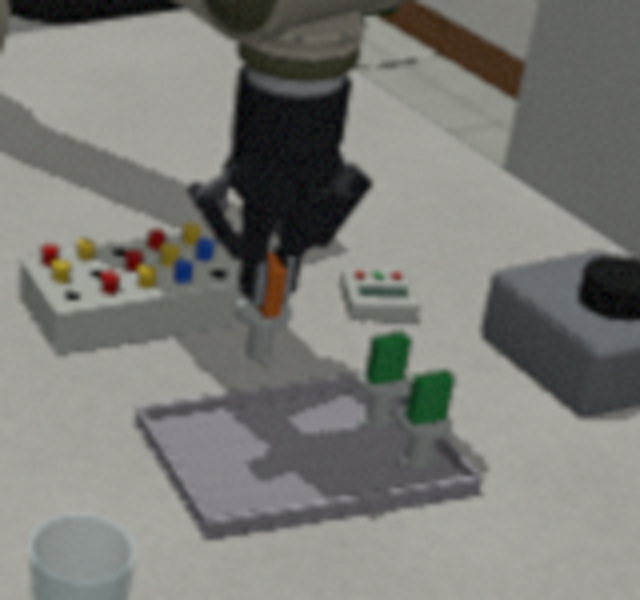

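The wrist view shows the sleeve (foot near (258,200)) over the tray, whose rim corners are at (188,97), (446,97) and (197,252). The green spares at (415,160) and (415,225) are well to the side. I check the drop spot against these corners.

```bash
 python3 - <<'E'
from h import *
W=np.load("pics/w7c.npy")
for u,v in [(188,97),(446,97),(197,250),(300,97)]:
    print(u,v,np.round(np.nanmedian(W[v-1:v+2,u-1:u+2].reshape(-1,3),0),4))
f=W[110:180,210:260].reshape(-1,3);print("floor",np.nanmedian(f,0))
E
```

```text
188 97 [0.5723 0.1897 0.017 ]
446 97 [ 5.952e-01  4.102e-01 -2.000e-04]
197 250 [0.7147 0.1734 0.0138]
300 97 [0.5818 0.2815 0.0164]
floor [0.61779439 0.22165265 0.00291255]
```

Call:
move_arm(
  targets=[0, 17, 0, 0, 0, 0, 0, 17, 0, 0, 0, 0, 0, 17, 0, 0, 0, 0, 0, 17, 0, 0, 0, 0, 0, 17, 0, 0, 0, 0],
)

```text
time_s: 17.42
position: [0.6453, 0.2388, 0.0747]
tool_rot: [[0.995, 0.001, 0.102], [-0.102, 0.002, 0.995], [0.001, -1.0, 0.003]]
ft_force: [0.2, 0.6, -0.0]
grip_width: 0.0126
```

Call:
move_arm(
  targets=[0, 3, 0, 0, 0, 0, 0, 3, 0, 0, 0, 0, 0, 2, 0, 0, 0, 0, 0, 1, 0, 0, 0, 0, 0, 0.5, 0, 0, 0, 0],
)

```text
time_s: 18.05
position: [0.6454, 0.239, 0.0667]
tool_rot: [[0.995, 0.002, 0.102], [-0.102, 0.003, 0.995], [0.002, -1.0, 0.003]]
ft_force: [-0.5, -0.4, -2.2]
grip_width: 0.0129
```

Call:
move_arm(
  targets=[0, 0.5, 0, 0, 0, 0, 0, 0.5, 0, 0, 0, 0, 0, 0.5, 0, 0, 0, 0, 0, 0, 0, 0, 0, 0, 0, 0, 0, 0, 0, 0],
)

```text
time_s: 18.68
position: [0.6454, 0.239, 0.0649]
tool_rot: [[0.995, 0.001, 0.102], [-0.102, 0.003, 0.995], [0.001, -1.0, 0.003]]
ft_force: [-0.0, 0.2, -0.8]
grip_width: 0.0132
```

Call:
move_arm(
  targets=[0, 0.5, 0, 0, 0, 0, 0, 0.5, 0, 0, 0, 0, 0, 0, 0, 0, 0, 0, 0, 0, 0, 0, 0, 0, 0, 0, 0, 0, 0, 0],
)

```text
time_s: 19.3
position: [0.6454, 0.239, 0.0639]
tool_rot: [[0.995, 0.001, 0.102], [-0.102, 0.003, 0.995], [0.001, -1.0, 0.003]]
ft_force: [0.3, 0.1, -0.2]
grip_width: 0.0126
```

Call:
move_arm(
  targets=[0, 0.5, 0, 0, 0, 0, 0, 0.5, 0, 0, 0, 0, 0, 0, 0, 0, 0, 0, 0, 0, 0, 0, 0, 0, 0, 0, 0, 0, 0, 0],
)

```text
time_s: 19.92
position: [0.6454, 0.239, 0.0629]
tool_rot: [[0.995, 0.001, 0.102], [-0.102, 0.003, 0.995], [0.001, -1.0, 0.003]]
ft_force: [-0.5, -0.5, -0.6]
grip_width: 0.0129
```

Call:
move_arm(
  targets=[0, 0.4, 0, 0, 0, 0, 0, 0.4, 0, 0, 0, 0, 0, 0, 0, 0, 0, 0, 0, 0, 0, 0, 0, 0, 0, 0, 0, 0, 0, 0],
)

```text
time_s: 20.55
position: [0.6453, 0.239, 0.0621]
tool_rot: [[0.995, 0.001, 0.102], [-0.102, 0.003, 0.995], [0.001, -1.0, 0.003]]
ft_force: [-0.2, 0.8, 0.3]
grip_width: 0.0129
```

```bash
 python3 - <<'E'
from h import *
from rig import env,get_image
d=get_image("wrist");cv2.imwrite("pics/w8.png",d["pixels"][:,:,::-1])
d=get_image("scene");crop(d,310,150,430,250,6,"pics/s8c.png")
print(env.observe()["ft_force"])
E
```

```text
[ 0.84416962  0.85483123 -0.52622937]
```

View pics/s8c.png

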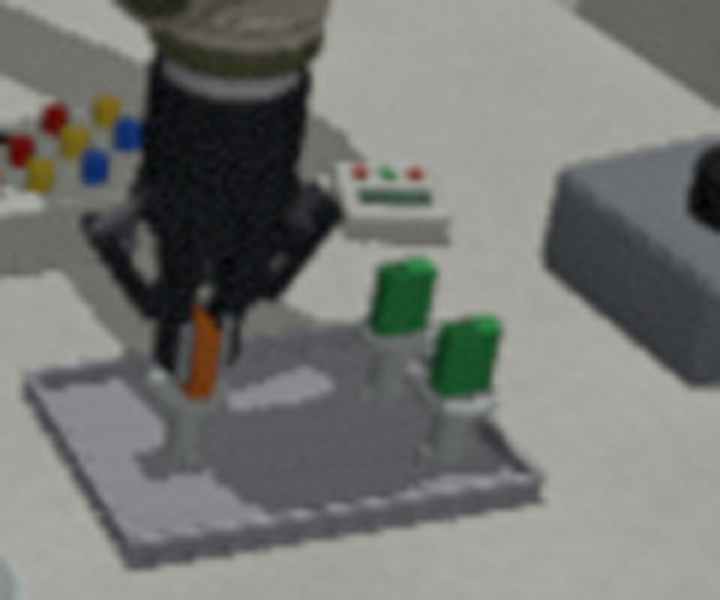

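The sleeve's foot at crop (185,465) is at or just above the tray floor. I lower it a little more until contact shows in the force.

Call:
move_arm(
  targets=[0, 0.4, 0, 0, 0, 0, 0, 0.4, 0, 0, 0, 0, 0, 0, 0, 0, 0, 0, 0, 0, 0, 0, 0, 0, 0, 0, 0, 0, 0, 0],
)

```text
time_s: 21.28
position: [0.6454, 0.239, 0.0615]
tool_rot: [[0.995, 0.002, 0.102], [-0.102, 0.003, 0.995], [0.001, -1.0, 0.003]]
ft_force: [-1.1, -1.0, 2.0]
grip_width: 0.0132
```

Call:
move_arm(
  targets=[0, 0.4, 0, 0, 0, 0, 0, 0.4, 0, 0, 0, 0, 0, 0, 0, 0, 0, 0, 0, 0, 0, 0, 0, 0, 0, 0, 0, 0, 0, 0],
)

```text
time_s: 21.9
position: [0.6454, 0.239, 0.0615]
tool_rot: [[0.995, 0.002, 0.102], [-0.102, 0.003, 0.995], [0.002, -1.0, 0.003]]
ft_force: [-2.8, -1.6, 8.2]
grip_width: 0.0129
```

Contact is at TCP z 0.0615. I ease off by 0.8 mm and release.

Call:
move_arm(
  targets=[0, -0.4, 0, 0, 0, 0, 0, -0.4, 0, 0, 0, 0, 0, 0, 0, 0, 0, 0, 0, 0, 0, 0, 0, 0, 0, 0, 0, 0, 0, 0],
)

```text
time_s: 22.52
position: [0.6454, 0.2391, 0.0615]
tool_rot: [[0.995, 0.002, 0.102], [-0.102, 0.003, 0.995], [0.001, -1.0, 0.003]]
ft_force: [-1.7, 0.3, 4.8]
grip_width: 0.013
```

Call:
move_arm(
  targets=[0, 0, 0, 0, 0, 0, 0, 0, 0, 0, 0, 0, 0, 0, 0, 0, 0, 0, 0, 0, 0, 0, 0, 0, 0, 0, 0, 0, 0, 0],
  hand=0.1,
)

```text
time_s: 23.15
position: [0.6454, 0.239, 0.0613]
tool_rot: [[0.995, 0.001, 0.102], [-0.102, 0.003, 0.995], [0.001, -1.0, 0.003]]
ft_force: [0.1, -0.5, 0.6]
grip_width: 0.0468
```

Call:
move_arm(
  targets=[0, -8, 0, 0, 0, 0, 0, -20, 0, 0, 0, 0, 0, -30, 0, 0, 0, 0, 0, -30, 0, 0, 0, 0, 0, -30, 0, 0, 0, 0],
)

```text
time_s: 23.78
position: [0.6452, 0.2387, 0.1811]
tool_rot: [[0.995, 0.002, 0.102], [-0.102, 0.003, 0.995], [0.002, -1.0, 0.003]]
ft_force: [0.1, 0.4, 0.3]
grip_width: 0.0469
```

```bash
 python3 - <<'E'
from h import *
from rig import env,get_image
s=env.observe()
print(s["time_s"],s["position"],s["ft_force"])
d=get_image("wrist");cv2.imwrite("pics/w9.png",d["pixels"][:,:,::-1])
T=np.eye(4);T[:3,:3]=s["tool_rot"];T[:3,3]=s["position"]
W=cloud(d,T@d["mount"])
hsv=cv2.cvtColor(d["pixels"],cv2.COLOR_RGB2HSV);m=cv2.inRange(hsv,(5,120,50),(18,255,255))>0
p=W[m];p=p[np.isfinite(p).all(1)];p=p[p[:,2]>.075];print(len(p),np.median(p,0),"tray",(np.median(p,0)-TRAYC)@Ro.from_euler('z',ty).as_matrix())
d=get_image("scene");crop(d,310,150,430,250,6,"pics/s9c.png")
R0=s["tool_rot"];p0=s["position"]
b=np.array([.55,-.05,.28]);pre=WELL+RW@[0,.088,.12]
show(plan(p0,R0,b,R0,5));show(plan(b,R0,pre,toolR(RW),10))
E
```

```text
23.775 [0.64516208 0.23870062 0.181061  ] [0.06388385 0.39212783 0.27500504]
719 [0.64336145 0.23821805 0.08369192] tray [-0.00147306 -0.04577153  0.08369192]
[-13.0, -20.0, -59.3, 0.0, 0.0, 0.0, -13.0, -20.0, -59.3, 0.0, 0.0, 0.0, -13.0, -20.0, -59.3, 0.0, 0.0, 0.0, -13.0, -20.0, -59.3, 0.0, 0.0, 0.0, -13.0, -20.0, -59.3, 0.0, 0.0, 0.0]
[-0.1, 5.4, -7.8, -0.0028, 0.0099, -0.0487, -0.3, 5.4, -7.7, -0.0028, 0.0099, -0.0487, -0.5, 5.4, -7.7, -0.0028, 0.0099, -0.0487, -0.6, 5.4, -7.7, -0.0028, 0.0099, -0.0487, -0.8, 5.4, -7.7, -0.0028, 0.0099, -0.0487]
[-1.0, 5.4, -7.7, -0.0028, 0.0099, -0.0487, -1.2, 5.4, -7.7, -0.0028, 0.0099, -0.0487, -1.4, 5.3, -7.7, -0.0028, 0.0099, -0.0487, -1.6, 5.3, -7.7, -0.0028, 0.0099, -0.0487, -1.8, 5.2, -7.7, -0.0028, 0.0099, -0.0487]
```

View pics/s9c.png

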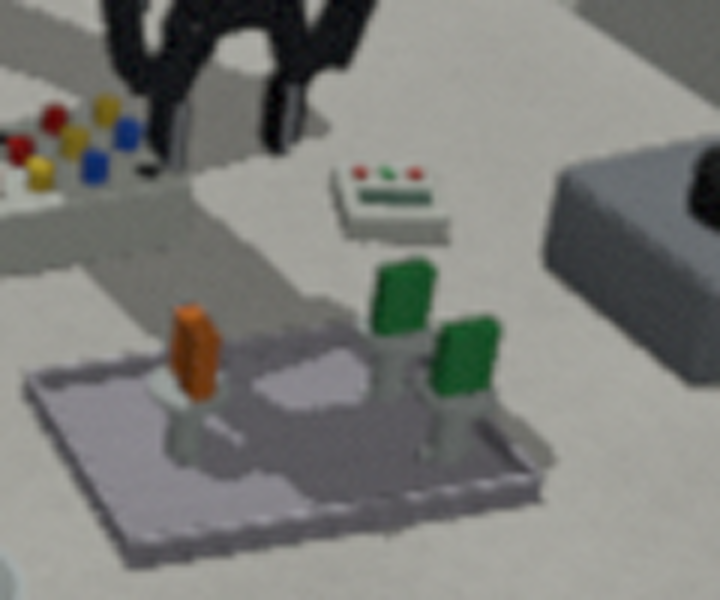

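View pics/w9.png

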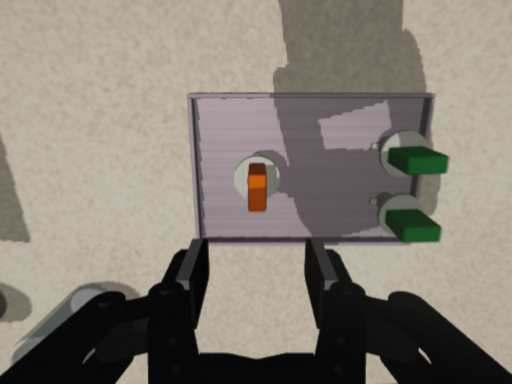

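The sleeve stands upright and free: its tab is at (257,187) in the wrist view, 46 mm to the tray's -y side, with top height 0.084, and the spares are untouched. Next is the cover.

Call:
move_arm(
  targets=[-13, -20, -59.3, 0, 0, 0, -13, -20, -59.3, 0, 0, 0, -13, -20, -59.3, 0, 0, 0, -13, -20, -59.3, 0, 0, 0, -13, -20, -59.3, 0, 0, 0],
)

```text
time_s: 24.5
position: [0.5512, -0.0451, 0.2764]
tool_rot: [[0.995, 0.001, 0.102], [-0.102, 0.003, 0.995], [0.0, -1.0, 0.003]]
ft_force: [1.0, -1.5, -0.7]
grip_width: 0.0474
```

Call:
move_arm(
  targets=[0, 5.4, -7.8, -0.003, 0.01, -0.049, -0.3, 5.4, -7.7, -0.003, 0.01, -0.049, -0.5, 5.4, -7.7, -0.003, 0.01, -0.049, -0.6, 5.4, -7.7, -0.003, 0.01, -0.049, -0.8, 5.4, -7.7, -0.003, 0.01, -0.049],
)

```text
time_s: 25.12
position: [0.5477, -0.0821, 0.2485]
tool_rot: [[0.958, 0.241, 0.153], [-0.147, -0.043, 0.988], [0.245, -0.97, -0.006]]
ft_force: [1.0, 0.1, -0.6]
grip_width: 0.0469
```

Call:
move_arm(
  targets=[-1, 5.4, -7.7, -0.003, 0.01, -0.049, -1.2, 5.4, -7.7, -0.003, 0.01, -0.049, -1.4, 5.3, -7.7, -0.003, 0.01, -0.049, -1.6, 5.3, -7.7, -0.003, 0.01, -0.049, -1.8, 5.2, -7.7, -0.003, 0.01, -0.049],
  hand=-0.2,
)

```text
time_s: 25.75
position: [0.5433, -0.1205, 0.2214]
tool_rot: [[0.863, 0.462, 0.204], [-0.179, -0.098, 0.979], [0.473, -0.881, -0.002]]
ft_force: [0.6, 0.5, -0.8]
grip_width: 0.0343
```

Call:
move_arm(
  targets=[0, 0, 0, 0, 0, 0, 0, 0, 0, 0, 0, 0, 0, 0, 0, 0, 0, 0, 0, 0, 0, 0, 0, 0, 0, 0, 0, 0, 0, 0],
)

```text
time_s: 26.38
position: [0.5438, -0.1203, 0.2221]
tool_rot: [[0.863, 0.462, 0.204], [-0.179, -0.098, 0.979], [0.472, -0.882, -0.002]]
ft_force: [0.2, -0.2, 0.1]
grip_width: 0.0344
```

```bash
python3 st.py; python3 - <<'E'
from h import *
from rig import env,get_image
s=env.observe();d=get_image("wrist");cv2.imwrite("pics/w10.png",d["pixels"][:,:,::-1])
T=np.eye(4);T[:3,:3]=s["tool_rot"];T[:3,3]=s["position"]
W=cloud(d,T@d["mount"])
L=(W-WELL)@RW
m=(d["pixels"].max(2)<70)&(abs(L[...,2]-.05)<.004)&(abs(L[...,0])<.03)&(abs(L[...,1]-.09)<.03)
l=L[m];print("knob",len(l),cv2.minAreaRect((l[:,:2]*1000).astype(np.float32)),np.median(l,0))
show(plan(s["position"],s["tool_rot"],WELL+RW@[0,.0905,.032],toolR(RW),5))
E
```

```text
t 26.375 tcp in well [ -0.71  94.93 116.43] rotvec well [-0.002 -0.003  0.   ] F well [ 0.26 -0.14  0.02] T well [-0.01  0.24  0.03] w 34.39
knob 848 ((0.9315776824951172, 92.28128814697266), (13.32375431060791, 29.865507125854492), 89.2900390625) [-0.00057674  0.09233289  0.04985714]
[0.1, 16.9, -0.8, 0.0005, 0.0, 0.0006, 0.1, 16.9, -0.9, 0.0005, 0.0, 0.0006, 0.1, 16.9, -0.9, 0.0005, 0.0, 0.0006, 0.1, 16.9, -0.9, 0.0005, 0.0, 0.0006, 0.1, 16.9, -0.9, 0.0005, 0.0, 0.0006]
```

View pics/w10.png

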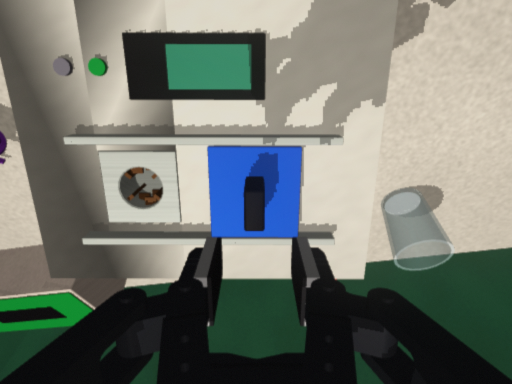

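The knob is at (255,203) between the fingers' lines, the well at (141,188) is empty and the block looks level. I straddle the knob.

Call:
move_arm(
  targets=[0, 17, -0.6, 0, 0, 0, 0, 17, -0.6, 0, 0, 0, 0, 17, -0.6, 0, 0, 0, 0, 17, -0.6, 0, 0, 0, 0.4, 16, -0.6, 0, 0, 0],
)

```text
time_s: 27.05
position: [0.5827, -0.1317, 0.1468]
tool_rot: [[0.864, 0.461, 0.204], [-0.179, -0.098, 0.979], [0.471, -0.882, -0.002]]
ft_force: [-0.9, -0.3, -1.0]
grip_width: 0.0343
```

```bash
python3 st.py; python3 - <<'E'
from h import *
from rig import env,get_image
d=get_image("wrist");cv2.imwrite("pics/w11.png",d["pixels"][:,:,::-1])
E
```

```text
t 27.05 tcp in well [-0.38 91.62 30.96] rotvec well [-0.002 -0.002 -0.   ] F well [-1.17 -0.43 -0.48] T well [0.03 0.25 0.03] w 34.25
```

View pics/w11.png

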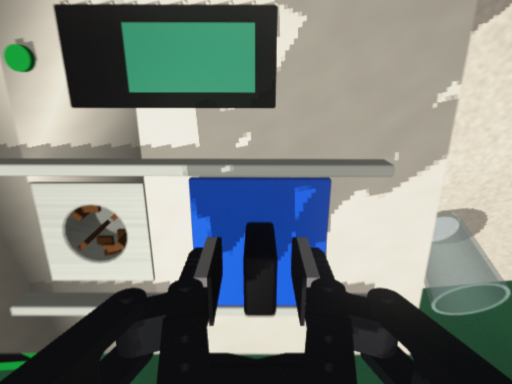

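Call:
move_arm(
  targets=[0, 0, -10, 0, 0, 0, 0, 0, -18, 0, 0, 0, 0, 0, -18, 0, 0, 0, 0, 0, -18, 0, 0, 0, 0, 0, -18, 0, 0, 0],
)

```text
time_s: 27.72
position: [0.565, -0.2123, 0.1486]
tool_rot: [[0.863, 0.462, 0.204], [-0.179, -0.097, 0.979], [0.472, -0.882, -0.001]]
ft_force: [1.0, 2.5, -2.0]
grip_width: 0.0344
```

Call:
move_arm(
  targets=[0, 0, -4, 0, 0, 0, 0, 0, -4, 0, 0, 0, 0, 0, -4, 0, 0, 0, 0, 0, -3, 0, 0, 0, 0, 0, -1, 0, 0, 0],
)

```text
time_s: 28.35
position: [0.5623, -0.2276, 0.1485]
tool_rot: [[0.863, 0.462, 0.204], [-0.179, -0.098, 0.979], [0.472, -0.881, -0.002]]
ft_force: [-0.3, 2.9, 1.6]
grip_width: 0.0341
```

```bash
python3 st.py
```

```text
t 28.35 tcp in well [-1.000e-02 -6.410e+00  3.272e+01] rotvec well [-0.002 -0.003  0.   ] F well [-0.02  2.79  1.81] T well [ 0.46  0.23 -0.02] w 34.12
```

Friction is about 2.8 N as described. I push on in small steps until the end stop shows.

Call:
move_arm(
  targets=[0, 0, -1, 0, 0, 0, 0, 0, -1, 0, 0, 0, 0, 0, -1, 0, 0, 0, 0, 0, 0, 0, 0, 0, 0, 0, 0, 0, 0, 0],
)

```text
time_s: 28.98
position: [0.5617, -0.2306, 0.1484]
tool_rot: [[0.863, 0.462, 0.204], [-0.179, -0.098, 0.979], [0.472, -0.881, -0.002]]
ft_force: [0.4, 1.5, 1.7]
grip_width: 0.0338
```

Call:
move_arm(
  targets=[0, 0, -0.7, 0, 0, 0, 0, 0, -0.7, 0, 0, 0, 0, 0, 0, 0, 0, 0, 0, 0, 0, 0, 0, 0, 0, 0, 0, 0, 0, 0],
)

```text
time_s: 29.6
position: [0.5616, -0.2308, 0.1483]
tool_rot: [[0.863, 0.462, 0.203], [-0.179, -0.096, 0.979], [0.472, -0.882, -0.0]]
ft_force: [3.1, 7.4, 2.5]
grip_width: 0.0339
```

```bash
python3 st.py
```

```text
t 29.6 tcp in well [-0.14 -9.66 32.59] rotvec well [-0.    -0.003 -0.   ] F well [2.5  7.91 1.49] T well [ 1.36 -0.21 -0.11] w 33.88
```

Call:
move_arm(
  targets=[0, 0, -0.5, 0, 0, 0, 0, 0, -0.5, 0, 0, 0, 0, 0, 0, 0, 0, 0, 0, 0, 0, 0, 0, 0, 0, 0, 0, 0, 0, 0],
)

```text
time_s: 30.22
position: [0.5616, -0.2309, 0.1483]
tool_rot: [[0.863, 0.462, 0.203], [-0.179, -0.095, 0.979], [0.472, -0.882, 0.001]]
ft_force: [5.6, 13.0, 2.9]
grip_width: 0.0342
```

```bash
python3 st.py
```

```text
t 30.225 tcp in well [-0.16 -9.78 32.6 ] rotvec well [ 0.001 -0.003 -0.   ] F well [ 3.9  13.84  1.21] T well [ 2.09 -0.47 -0.12] w 34.2
```

Call:
move_arm(
  targets=[0, 0, 4, 0, 0, 0, 0, 0, 4, 0, 0, 0, 0, 0, 3, 0, 0, 0, 0, 0, 0, 0, 0, 0, 0, 0, 0, 0, 0, 0],
)

```text
time_s: 30.85
position: [0.5634, -0.2222, 0.1483]
tool_rot: [[0.863, 0.462, 0.204], [-0.179, -0.098, 0.979], [0.472, -0.882, -0.002]]
ft_force: [0.4, 0.3, -1.0]
grip_width: 0.0342
```

Call:
move_arm(
  targets=[0, -10, 0, 0, 0, 0, 0, -20, 0, 0, 0, 0, 0, -25, 0, 0, 0, 0, 0, -25, 0, 0, 0, 0, 0, -20, 0, 0, 0, 0],
)

```text
time_s: 31.48
position: [0.5166, -0.2123, 0.2381]
tool_rot: [[0.863, 0.463, 0.204], [-0.179, -0.099, 0.979], [0.473, -0.881, -0.003]]
ft_force: [0.8, 0.5, 0.0]
grip_width: 0.0346
```

```bash
python3 st.py; python3 - <<'E'
from h import *
from rig import env,get_image
s=env.observe();d=get_image("wrist");cv2.imwrite("pics/w12.png",d["pixels"][:,:,::-1])
T=np.eye(4);T[:3,:3]=s["tool_rot"];T[:3,3]=s["position"]
W=cloud(d,T@d["mount"]);L=(W-WELL)@RW
m=(d["pixels"].max(2)<70)&(abs(L[...,2]-.05)<.004)&(abs(L[...,0])<.03)&(abs(L[...,1])<.03)
l=L[m];print("knob",len(l),cv2.minAreaRect((l[:,:2]*1000).astype(np.float32)),np.median(l,0))
d=get_image("top");cv2.imwrite("pics/t12.png",d["pixels"][:,:,::-1])
d=get_image("scene");cv2.imwrite("pics/s12.png",d["pixels"][:,:,::-1])
E
```

```text
t 31.475 tcp in well [ -0.23  -0.63 134.33] rotvec well [-0.003 -0.004  0.   ] F well [ 0.65  0.63 -0.31] T well [-0.    0.24  0.01] w 34.62
knob 699 ((0.42690372467041016, -0.0016813278198242188), (12.768072128295898, 29.134929656982422), 89.79248046875) [-0.00022082 -0.00057985  0.0500107 ]
```

View pics/w12.png

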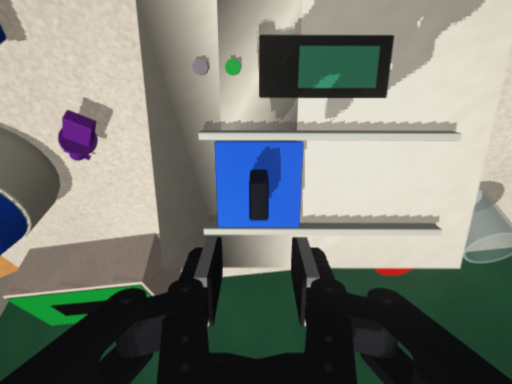

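View pics/s12.png

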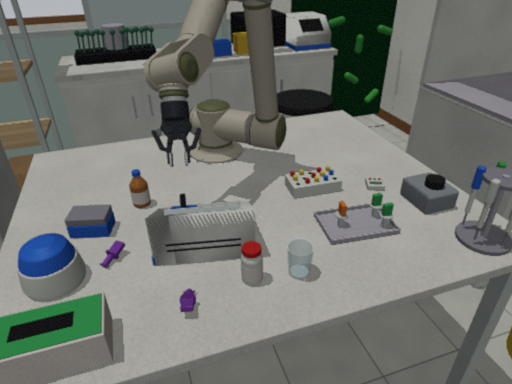

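View pics/t12.png

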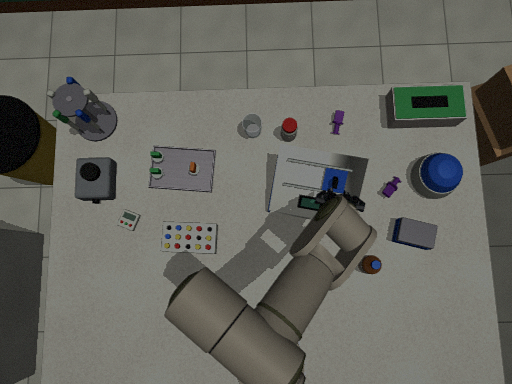

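The wrist view shows the cover shut over the well, with the knob at (260,195), 0 to 1 mm from the well's axis. The sleeve stands in the tray at (193,168) in the top view, and the bystanders look unmoved. I hand the job in.

Call:
move_arm(
  targets=[0, -4, 0, 0, 0, 0, 0, 0, 0, 0, 0, 0, 0, 0, 0, 0, 0, 0, 0, 0, 0, 0, 0, 0, 0, 0, 0, 0, 0, 0],
)

```text
time_s: 32.25
position: [0.5154, -0.2119, 0.2399]
tool_rot: [[0.863, 0.462, 0.204], [-0.179, -0.098, 0.979], [0.472, -0.882, -0.002]]
ft_force: [0.3, 0.5, 0.1]
grip_width: 0.0343
```

```bash
python3 -c "
from rig import env
print(env.close_job())"
```

```text
the job is handed in; nothing more can be done
None
```

The job is done and handed in at about 32 s; no verdict was reported.

- **Freeing the sleeve:** I gripped the orange tab and turned it 0.40 rad to one side, the other, then back, one turn for each of the three catches. The wrist force was about 2 N at most at every reading between moves, well below the 20 N at which the block starts to lift.
- **Tray:** I set the sleeve down until contact showed, let go and backed off. The last checks show it upright near the middle of the tray's free half, about 46 mm to the -y side of centre and 1 mm off in x, with the spares untouched.
- **Cover:** I pushed it by the knob until the end stop showed, with the force rising from about 3 N to 14 N and no more travel. The knob then measured within 1 mm of the well's axis.
- **Bystanders:** they look unmoved in the last scene and top views, and the gripper was clear of everything with no force on it.

**Not measured:** I had no direct reading of the block's lift or the sleeve's tilt. Both rest on the forces and the pictures.

**Disagreements:**
- Two wrist views put the open cover's knob about 3 mm apart.
- The tray's edges read about 6 mm apart between the top and wrist cameras.
- The sleeve touched down about 2 mm lower than I had worked out.

All three were within the margins allowed.

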